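# Fit the roller to the table loom stand

### The job

Take the long wooden roller out of the parts bin, leaving the rest in the bin, and lay it in the V cradle of the loom stand between the two end plates. Then pull up the black spring plunger knob, slide the sleeve to the next hole toward the roller so that both end plates close over the roller's ends, and let the pin drop fully into that hole. Finish still gripping the knob with the pin engaged, do not let go, and leave the mug, jar and brush where they are.

Things in the scene. Friction and masses are not known exactly. Their poses are not given: they have to be found in the camera images.
- roller_mid (a point): Centre of the loose wooden roller to be fitted: a plain round rod 22 mm in diameter, 110 mm long, about 35 g, at the start lying on the bin's floor near its middle. Its own x axis runs along the rod. It is by far the longest part in the bin; a short offcut of the same rod and other small parts lie in the bin's corners.
- bin_in (a point): Centre of the inner floor of the grey open parts bin, which is fixed to the table. Outside it is 268 mm along its x, 210 mm along its y and 50 mm high, walls and floor 4 to 5 mm thick. The roller lies roughly along its x.
- cradle (a point): Final place of the roller's centre on the fixed grey stand, 60 mm over the table; its y axis is the roller's direction, z is up. Two 8 mm thick wooden V blocks (90 degrees, mouth 50 mm wide, tops 10 mm above this point) at y = -17 and +46 mm carry the roller. First lay the roller down with its centre at about y = +14 mm (+8 to +32 is free of the lips); the sliding plate then pushes it to y = 0 +-2.
- fixed_plate (a point): Roller-side face of the fixed white plastic end plate, at roller height, 57 mm from the cradle point on its -y side. Both end plates are 50 mm wide, 12 mm thick, reach 86 mm above the table and have a lip at the top that overhangs the roller's end by 7 mm, its underside 18 mm above the roller's centre line.
- sliding_plate (a point): Roller-side face of the sliding white plastic end plate, at roller height; fixed to the sleeve and moves with it. On the cradle point's +y side, 97 mm from it at the start and 57 mm in the end.
- sleeve (a joint): Position of the steel sleeve on the rail, m: 0 in its hole at the start, growing toward the fixed end plate (cradle point's -y). The next hole is at 0.040. It carries the sliding end plate and the plunger. About 1.5 N friction; locked unless the pin is lifted. The pin has about 1 mm of play in a hole. The rail is a 26 mm square tube parallel to the roller, its top 36 mm over the table, holes every 40 mm.
- plunger (a joint): Lift of the spring plunger, m: 0 with the pin fully down in a hole, 0.014 fully up. The pin reaches 10 mm into the hole, so lift it over 10 mm (12 to 13 mm) to slide the sleeve; between holes it rests on the rail at about 0.010. A spring pulls it down with 4 N at 0 and about 7 N at the top. Moves straight up and down.
- knob (a point): Centre of the plunger's knob, an upright black cylinder 26 mm in diameter, 26 mm tall, 85 mm over the table when the pin is down; rises and travels with plunger and sleeve. Under it a 24 mm collar, top 63 mm over the table, on the sleeve, whose top is 51 mm over the table. In the cradle point's axes it is at x = +65, y = +137 mm at the start and x = +65, y = +97 mm in the end.
- offcut: Short offcut of the rod, 22 mm in diameter and 46 mm long, in the bin; origin at its underside. Not to be taken.
- bobbin: Empty wooden bobbin, 34 mm in diameter, 38 mm tall, in the bin. Not to be taken.
- wedge: Small wooden block 36 x 22 x 18 mm, in the bin. Not to be taken.
- washer: Dark wooden washer, 36 mm in diameter, 10 mm thick, in the bin. Not to be taken.
- mug: White mug, 80 mm wide, 90 mm tall, beyond the work; leave it alone.
- jar: Glass jar with a steel lid, 64 mm wide, 85 mm tall, beyond the work; leave it alone.
- brush: Hand brush lying beyond the work; leave it alone.
Not all that is in view belongs to the job. What is shaped like the part that bears roller_mid but pink or purple is not meant.

How it is judged:
On the way, in this order (a step that is already met when the one before it is completed fails the run):
1. the roller lies in the V cradle between the end plates, let go, with the sleeve still in its first hole (x of roller_mid in the frame of cradle between -0.005 and 0.005 m and z of roller_mid in the frame of cradle between -0.005 and 0.005 m and y of roller_mid in the frame of cradle between -0.006 and 0.04 m and angle between the x axis of roller_mid and the y axis of cradle, either way round below 0.1 rad and contact force between the fingers and roller below 0.3 N and value of joint sleeve below 0.006 m and value of joint plunger between -0.01 and 0.004 m), for 0.2 s.
2. the plunger is pulled up out of its hole (value of joint plunger above 0.0095 m), for 0.1 s.
At the end, for the whole second after the job is handed in: Sleeve at the next hole (40 +-3 mm), pin down within 3 mm, roller in the V blocks within 5 mm (6 mm along it) and 0.1 rad under both lips, fingers still gripping the knob (over 1 N) and off the roller, other parts still in the bin (value of joint sleeve between 0.037 and 0.043 m and value of joint plunger below 0.003 m and x of roller_mid in the frame of cradle between -0.005 and 0.005 m and z of roller_mid in the frame of cradle between -0.005 and 0.005 m and y of roller_mid in the frame of cradle between -0.006 and 0.006 m and angle between the x axis of roller_mid and the y axis of cradle, either way round below 0.1 rad and contact force between the fingers and plunger above 1 N and contact force between the fingers and roller below 0.3 N and horizontal distance between each of offcut, bobbin, wedge, washer and bin_in below 0.165 m); the arm keeps its last pose, push and grip.
It fails at once if the mug is disturbed (moved over 30 mm) (distance of mug from where it was at the start of the episode above 0.03 m).
It fails at once if the jar is disturbed (moved over 30 mm) (distance of jar from where it was at the start of the episode above 0.03 m).
It fails at once if the brush is disturbed (moved over 30 mm) (distance of brush from where it was at the start of the episode above 0.03 m).
It fails at once if another part is taken out of the bin (horizontal distance between any of offcut, bobbin, wedge, washer and bin_in above 0.18 m).
It also fails if it takes over 56 s, if anything falls off the work surface, if the arm or the gripper's body presses on something with over 40 N, if the wrist force passes 120 N, or if a joint passes its speed limit or range.

### The arm

A 7-joint arm with a two-finger parallel gripper is mounted at the origin on the work surface. World frame = base frame: x ahead of the robot, y to its left, z up, the work surface at z = 0. Lengths are in m, angles in rad, forces in N, time in s.
With the tool pointing down it reaches from about 0.425 to 1.025 m from the base axis. Payload 3.6 kg.
Tool frame: the origin (TCP) lies midway between the tips of the shut fingers; the grasp point (between the pads) lies 19 mm behind it; y points along the fingers, x is the direction in which the jaws open and shut, and the axes are right-handed (so a half turn about y gives the same grasp; the last joint's range is limited). The gripper opens to 85 mm and grips with 20 to 120 N. Pads are 22 mm wide; open, the fingers measure 114 mm over their backs; the gripper's body (76 mm by 85 mm) begins 54 mm behind the grasp point. The pads swing forward as they close: fully open they stand 13 mm farther back than shut.
Start: joints at [1.24, 0.591, 0.048, 1.609, -0.033, 0.943, -0.034], TCP at [0.171, -0.705, 0.231] pointing down, gripper open.
Joint ranges: [-2.69, 2.69], [-0.47, 2.24], [-1.27, 1.36], [0.19, 2.51], [-1.53, 4.68], [0.08, 2.07], [-3.09, 3.09]. Speed limits (rad/s): [2.57, 2.57, 3.14, 3.14, 3.14, 3.14, 3.14].

### API

Orientations are given as a rotation vector (axis times angle).
In Python, from station import * gives the robot as it stands.
- The arm moves only by the shell command python3 -m handwheel 'ROWS' [FORCE]. ROWS is JSON, a list that holds one entry, the list of rows, each a list of 5 numbers: the shift along the tool's x, y, z in cm, then the turn about the tool's y in rad, then the finger opening in cm, from 0 to 8.54. In form: [[[dx, dy, dz, roll, jaw], ...]]. A call has 1 to 12 rows; each row is the pose to reach, as a shift and turn from the pose commanded when the call began, along the tool's axes at that moment; what a row does not reach only later rows make up. A row lasts 1/8 s, in which the tool goes at most 62.5 mm and 10.7 degrees, less where a joint would pass 70% of its speed; a pose out of reach is approached as far as the arm can. A call with a gripper value outside its range is refused whole. The fingers move at their own pace and stop on an object; FORCE is the grip in N (left out, the last holds). Time passes only in rows, so rows that repeat a pose let the fingers close. It gives the time, the measured TCP pose, the force and the opening at its end, in the units of the state.
- state(): the state, without advancing time (a new reading comes with each control period).
- read_camera(name): name is "side" or "top" or "wrist"; returns (picture, depth): 384x512x3 uint8, red, green, blue; 384x512 float32, m along the optical axis (not along the pixel's ray), 0 where there is no reading.
- calibration(name): a dict with "mtx" (3x3 intrinsics, pixels), "xyz" and "orientation" of the camera in the world; the wrist camera has in their place "T_tool_cam" (4x4, takes a point from camera to tool coordinates, whose origin is the TCP and whose axes are the tool frame's). Camera axes: x right, y down, z forward; pixel columns grow to the right and rows downward; lengths in m; the calibration is good to about 2 mm. A picture is of the moment at which its call begins: read the wrist's pose just before it. calibration takes no time and is no camera call.
- sign_off(): hands the job in, once; it reports no verdict.
Trained networks look in the newest picture that a camera, given by its name, has taken for a name from the list of things; names that differ only in an ending like _2 or _b are one class to them, and where a whole thing is asked for, a point or a joint stands for the part that bears it (a point fixed in the world has none). Each returns a list of dicts, best first, with "conf" (0 to 1); they miss things now and then, are a little off and sometimes report something else, mostly with a low value. They report only what shows in the picture. A call takes as long as a camera call. They do not tell look-alikes from the thing itself.
- regions_of(camera, label): "mask" (384x512 bool, what is visible of it) and "box" ([left, top, right, bottom] in pixels, round what is visible of it).
- tip_of(camera, label): "xy" ([column, row] in pixels: a listed point, or the origin of a listed thing).
The state is a dict: "t": time; "joints": joint angles; "qvel": joint speeds; "joint_torque": joint torques, N m; "position": TCP position; "orientation": TCP orientation; "force": force on the tool from outside, world axes, zero at the start; "torque": the same for the moment, N m; "finger_gap": finger opening in m.
Only numpy, scipy, OpenCV 4.12 (cv2) and the standard library are available. Lean on these libraries where they do the work, as an engineer would, in place of code of your own. Each camera call takes 0.05 s, during which the arm holds its last target.

## Working session

There is one attempt and no reset: what is moved stays moved. The work goes in short steps, Python scripts to look and compute and a shell command to move; the robot and the scene stay as the last step left them, time stands still between calls to the robot, and variables do not carry over. Pictures are saved under pics/ and viewed, and the job is handed in when it is done.

```bash
ls; mkdir -p pics; cat > h.py <<'E'
from station import *
import numpy as np, cv2
from scipy.spatial.transform import Rotation as R
def snap(n,f):
    s=state(); p,d=read_camera(n); cv2.imwrite('pics/'+f+'.png',p[:,:,::-1]); np.save('pics/'+f+'.npy',d); return s,p,d
def camT(n,s=None):
    c=calibration(n)
    if 'T_tool_cam' in c:
        T=np.eye(4);T[:3,:3]=R.from_rotvec(s['orientation']).as_matrix();T[:3,3]=s['position'];return T@np.array(c['T_tool_cam']),np.array(c['mtx'])
    T=np.eye(4);o=np.array(c['orientation']);T[:3,:3]=R.from_rotvec(o).as_matrix() if o.shape==(3,) else o;T[:3,3]=c['xyz'];return T,np.array(c['mtx'])
def ray(n,uv,s=None):
    T,K=camT(n,s);v=np.linalg.inv(K)@[uv[0],uv[1],1];return T[:3,3],T[:3,:3]@v
def atz(n,uv,z,s=None):
    o,v=ray(n,uv,s);return o+v*(z-o[2])/v[2]
def cloud(n,d,s=None):
    T,K=camT(n,s);u,v=np.meshgrid(np.arange(512),np.arange(384))
    P=np.stack([(u-K[0,2])/K[0,0]*d,(v-K[1,2])/K[1,1]*d,d],-1);return P@T[:3,:3].T+T[:3,3]
def proj(n,p,s=None):
    T,K=camT(n,s);q=np.linalg.inv(T)@np.append(p,1);q=K@q[:3];return q[:2]/q[2]
E
python3 - <<'E'
from h import *
np.set_printoptions(precision=4,suppress=True)
s=state();print(s)
print(R.from_rotvec(s['orientation']).as_matrix())
for n in('side','top','wrist'):
    s,p,d=snap(n,n+'0'); 
    if n!='wrist':print(n,calibration(n))
E
```

```text
pics
{'t': 0.0, 'joints': array([ 1.2395,  0.5921,  0.0483,  1.6099, -0.0333,  0.9427, -0.0337]), 'qvel': array([-0.0008, -0.0006,  0.0023, -0.001 , -0.0011,  0.0012,  0.0004]), 'joint_torque': array([  0.0001, -54.8693,   1.5467, -19.8129,   0.0094,   0.0085,
         0.    ]), 'position': array([ 0.1706, -0.7038,  0.2301]), 'orientation': array([-1.311 ,  1.0335, -1.0304]), 'force': array([ 0.2815,  0.0136, -0.1136]), 'torque': array([-0.0134,  0.038 , -0.0324]), 'finger_gap': 0.08565022882278603}
[[ 0.2357 -0.0006  0.9718]
 [-0.9718  0.0022  0.2357]
 [-0.0023 -1.     -0.0001]]
side {'mtx': array([[392.3128,   0.    , 249.8638],
       [  0.    , 392.3128, 188.8451],
       [  0.    ,   0.    ,   1.    ]]), 'xyz': array([ 0.213 , -0.7784,  0.7079]), 'orientation': array([-2.1972,  0.4587, -0.1944])}
top {'mtx': array([[441.1345,   0.    , 260.6462],
       [  0.    , 441.1345, 194.0529],
       [  0.    ,   0.    ,   1.    ]]), 'xyz': array([ 0.3247, -0.0264,  1.3711]), 'orientation': array([-2.11  ,  2.1363, -0.1774])}
```

View pics/side0.png

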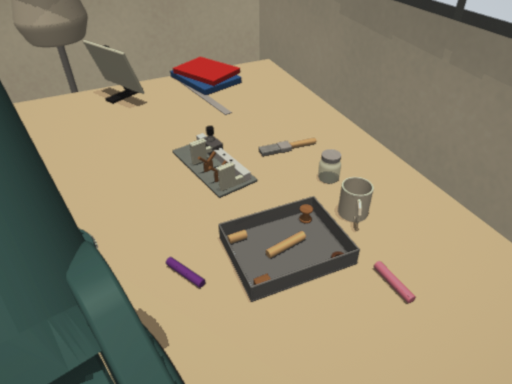

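View pics/top0.png

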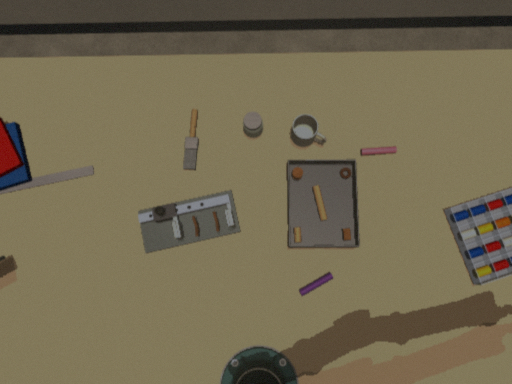

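View pics/wrist0.png

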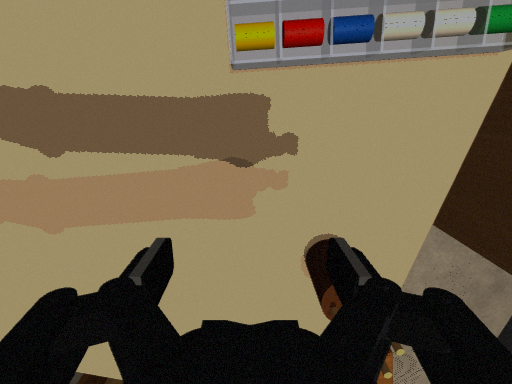

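The top view shows the bin around (322,204) with the roller at (320,203). The stand is at (189,221), with the knob at about (160,211), sliding plate at (177,228) and fixed plate at (229,216). The purple and pink rods at (316,284) and (378,151) are decoys. Now I'll measure.

```bash
python3 - <<'E'
from h import *
np.set_printoptions(precision=4,suppress=True)
Z=dict(roller_mid=.016,bin_in=.005,cradle=.06,knob=.085,fixed_plate=.06,sliding_plate=.06,sleeve=.051,offcut=.005)
for n in('top','side'):
    s,p,d=snap(n,n+'1')
    for l in Z:
        for r in tip_of(n,l)[:2]: print(n,l,r['conf'],r['xy'],atz(n,r['xy'],Z[l]))
    P=cloud(n,d)
    for l in('roller_mid','knob','fixed_plate','sliding_plate'):
        for r in regions_of(n,l)[:2]:
            m=r['mask']&(d>0);Q=P[m];c=Q.mean(0)
            w,v=np.linalg.eigh(np.cov(Q[:,:2].T));print(n,l,r['conf'],r['box'],m.sum(),c,'ztop',np.percentile(Q[:,2],90),'dir',v[:,1],np.sqrt(w*12))
E
```

```text
top roller_mid 0.81 [317.0, 282.8] [ 0.295  -0.1789  0.016 ]
top roller_mid 0.64 [377.1, 153.4] [ 0.6941 -0.3823  0.016 ]
top bin_in 0.56 [320.1, 204.4] [ 0.5351 -0.198   0.005 ]
top cradle 0.93 [211.7, 221.9] [0.4779 0.1344 0.06  ]
top cradle 0.23 [160.6, 209.4] [0.5177 0.2887 0.06  ]
top knob 0.66 [306.0, 135.5] [ 0.7345 -0.1527  0.085 ]
top knob 0.4 [156.7, 212.1] [0.5061 0.294  0.085 ]
top fixed_plate 0.87 [229.3, 216.2] [0.4944 0.0817 0.06  ]
top sliding_plate 0.69 [182.2, 230.7] [0.4527 0.2223 0.06  ]
top sliding_plate 0.66 [295.6, 178.3] [ 0.6077 -0.1196  0.06  ]Traceback (most recent call last):
  File "<stdin>", line 7, in <module>
ValueError: it knows: bin_in, bobbin, brush, cradle, fixed_plate, jar, knob, mug, offcut, roller_mid, sliding_plate, washer, wedge
```

```bash
python3 - <<'E'
from h import *
np.set_printoptions(precision=4,suppress=True)
Z=dict(roller_mid=.016,bin_in=.005,cradle=.06,knob=.085,fixed_plate=.06,sliding_plate=.06,offcut=.005)
for n in('top','side'):
    s,p,d=snap(n,n+'1')
    if n=='side':
      for l in Z:
        for r in tip_of(n,l)[:2]: print(n,l,r['conf'],r['xy'],atz(n,r['xy'],Z[l]))
    P=cloud(n,d)
    for l in('roller_mid','knob','fixed_plate','sliding_plate','cradle','bin_in'):
        try: rr=regions_of(n,l)[:3]
        except Exception as e: print(l,e);continue
        for r in rr:
            m=r['mask']&(d>0);Q=P[m];c=Q.mean(0)
            if len(Q)<5: continue
            w,v=np.linalg.eigh(np.cov(Q[:,:2].T));print(n,l,r['conf'],r['box'],m.sum(),c,'ztop',np.percentile(Q[:,2],90),'dir',v[:,1],np.sqrt(w*12))
for f in('top1','side1'):
    im=cv2.imread(f'pics/{f}.png'); 
    c=im[150:270,120:370] if f=='top1' else im[110:300,150:360]
    cv2.imwrite(f'pics/{f}c.png',cv2.resize(c,None,fx=3,fy=3,interpolation=cv2.INTER_CUBIC))
E
```

```text
top roller_mid 0.69 [311.4, 186.7, 325.3, 220.1] 222 [ 0.5357 -0.1935  0.0224] ztop 0.027000413511666665 dir [-0.9762 -0.2169] [0.0195 0.1061]
top roller_mid 0.58 [362.0, 146.1, 397.3, 154.8] 294 [ 0.7039 -0.3877  0.0141] ztop 0.022295336968900157 dir [-0.0757  0.9971] [0.0281 0.1101]
top roller_mid 0.58 [299.4, 272.5, 331.5, 298.8] 215 [ 0.2911 -0.1721  0.0187] ztop 0.022644159045147293 dir [-0.483   0.8756] [0.0185 0.1009]
top knob 0.2 [340.4, 167.5, 349.8, 178.8] 104 [ 0.6328 -0.2791  0.0106] ztop 0.0157553320201441 dir [-0.8867  0.4623] [0.0315 0.0333]
top fixed_plate 0.93 [138.6, 188.3, 237.7, 253.4] 4167 [0.4849 0.2113 0.0234] ztop 0.05385535032195993 dir [-0.2143  0.9768] [0.1311 0.2983]
top sliding_plate 0.88 [152.1, 201.2, 183.4, 243.4] 536 [0.4918 0.2653 0.0609] ztop 0.0929790909995204 dir [-0.7794 -0.6265] [0.0565 0.1174]
top cradle 0.58 [138.1, 193.4, 238.1, 251.1] 4157 [0.4843 0.2116 0.0235] ztop 0.053948617403824714 dir [-0.2147  0.9767] [0.1312 0.296 ]
top cradle 0.21 [292.2, 169.0, 302.7, 182.5] 104 [ 0.6283 -0.1252  0.036 ] ztop 0.04440356564709382 dir [-0.9605  0.27
[... 1816 characters left out ...]
3 0.3001]
side sliding_plate 0.35 [297.4, 204.9, 308.4, 223.7] 187 [ 0.6276 -0.1301  0.0268] ztop 0.04282625915685658 dir [0.514  0.8578] [0.0277 0.0293]
side cradle 0.71 [171.1, 124.6, 258.9, 201.1] 2815 [0.482  0.1764 0.0336] ztop 0.07498884974093235 dir [-0.1962  0.9806] [0.1305 0.3015]
side cradle 0.71 [204.2, 124.7, 215.5, 135.9] 79 [0.5098 0.2839 0.0877] ztop 0.09858492769030561 dir [0.2462 0.9692] [0.0234 0.0777]
side cradle 0.33 [187.7, 126.0, 220.5, 163.3] 662 [0.4807 0.2526 0.0561] ztop 0.08701409830908731 dir [-0.8031 -0.5958] [0.0563 0.1374]
side bin_in 0.75 [218.0, 197.1, 359.6, 297.8] 8536 [ 0.537  -0.2024  0.0159] ztop 0.044484595197451626 dir [-0.9985 -0.0551] [0.2524 0.2917]
```

View pics/top1c.png

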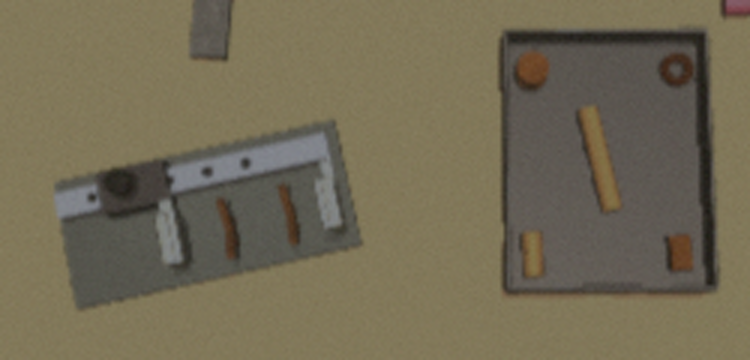

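View pics/side1c.png

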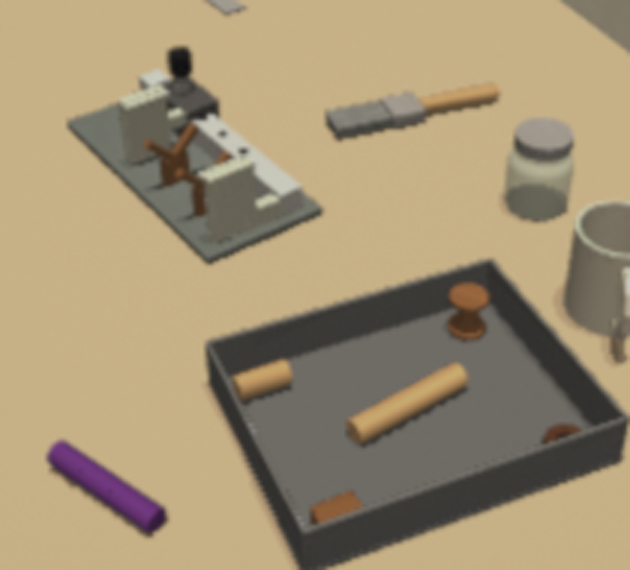

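```bash
python3 -m handwheel '[[[-2,0,2.5,0,8.5],[-6,0,7,0,8.5],[-10,0,12,0,8.5],[-14,0,17,0,8.5],[-18,0,22,0,8.5],[-22,0,27,0,8.5],[-26,0,31,0,8.5],[-30,0,35,0.02,8.5],[-34,0,40,0.02,8.5],[-37.5,0,44,0.02,8.5],[-40,0,46.5,0.02,8.5],[-40.8,0,47.3,0.02,8.5]]]' 40
python3 - <<'E'
from h import *
np.set_printoptions(precision=4,suppress=True)
s,p,d=snap('wrist','w1');print(state()['t'])
P=cloud('wrist',d,s)
for r in regions_of('wrist','roller_mid')[:2]:
    m=r['mask']&(d>0);Q=P[m];w,v=np.linalg.eigh(np.cov(Q[:,:2].T));print(r['conf'],r['box'],m.sum(),Q.mean(0),Q[:,2].max(),v[:,1],np.sqrt(w*12))
for r in tip_of('wrist','roller_mid')[:2]: print(r,atz('wrist',r['xy'],.016,s))
print(R.from_rotvec(s['orientation']).as_matrix(),s['position'],s['joints'])
T,K=camT('wrist',s);print(T)
E
```

```text
t: 3.05
position: [0.5358, -0.1939, 0.2315]
orientation: [-1.305, 1.043, -1.044]
force: [-0.3, -0.4, -0.6]
finger_gap: 0.0851
3.1
0.91 [381.2, 50.4, 477.8, 85.0] 1796 [ 0.7047 -0.3837  0.0196] 0.025187870318718997 [-0.0521  0.9986] [0.0209 0.1129]
0.67 [173.3, 285.8, 235.8, 314.6] 925 [ 0.2985 -0.1752  0.018 ] 0.024320825347086905 [-0.4776  0.8786] [0.0185 0.1117]
{'xy': [207.7, 299.1], 'conf': 0.89} [ 0.3061 -0.1764  0.016 ]
{'xy': [253.5, 163.4], 'conf': 0.8} [ 0.5407 -0.1986  0.016 ]
[[ 0.2207  0.0009  0.9753]
 [-0.9753  0.0008  0.2207]
 [-0.0005 -1.      0.001 ]] [ 0.5358 -0.1939  0.2315] [ 0.2902  0.3964 -0.0289  1.9629  0.0145  0.7819 -1.0951]
[[ 0.2209 -0.9316 -0.2886  0.6098]
 [-0.9753 -0.2108 -0.0659 -0.1773]
 [ 0.0006  0.2961 -0.9552  0.3748]
 [ 0.      0.      0.      1.    ]]
```

View pics/w1.png

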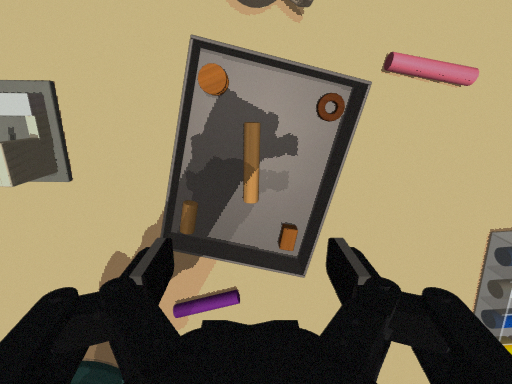

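The wrist view shows the roller upright in the image, from (252,123) to (251,203). That is nearly aligned with the tool's z axis, and the purple rod at (207,302) and pink rod at (430,68) lie outside the bin. I'll compute the correction.

```bash
python3 - <<'E'
from h import *
np.set_printoptions(precision=4,suppress=True)
s=state();d=np.load('pics/w1.npy');p=cv2.imread('pics/w1.png')
P=cloud('wrist',d,s)
hsv=cv2.cvtColor(p,cv2.COLOR_BGR2HSV)
m=np.zeros(d.shape,bool);m[110:215,235:270]=True
m&=(P[...,2]>.014)&(hsv[...,1]>80)
Q=P[m];c=Q.mean(0);w,v=np.linalg.eigh(np.cov(Q[:,:2].T));print(m.sum(),c,v[:,1],np.sqrt(w*12),np.percentile(Q[:,2],95))
ax=v[:,1]*np.sign(v[0,1]);t=Q[:,:2]@ax;u=Q[:,:2]@[-ax[1],ax[0]]
t0=(np.percentile(t,.5)+np.percentile(t,99.5))/2;u0=(np.percentile(u,1)+np.percentile(u,99))/2
C=t0*ax+u0*np.array([-ax[1],ax[0]]);print('len',np.ptp(t),np.ptp(u),'C',C)
M=R.from_rotvec(s['orientation']).as_matrix()
print('shift tool',M.T@(np.array([C[0],C[1],.006])-s['position'])*100,'ang',np.degrees(np.arctan2(ax[1],ax[0])),np.degrees(np.arctan2(M[1,2],M[0,2])))
f=np.median(P[150:230,200:235].reshape(-1,3),0);print('floor',f)
E
```

```text
1280 [ 0.5405 -0.1988  0.0251] [-0.9798 -0.2002] [0.0214 0.1108] 0.026775762328269424
len 0.12744042228530506 0.021956546930253285 C [ 0.5384 -0.1992]
shift tool [ 0.2288 22.5277  0.4468] ang 11.548106344894304 12.432521984824264
floor [ 0.4871 -0.16    0.0044]
```

```bash
python3 - <<'E'
from h import *
np.set_printoptions(precision=4,suppress=True)
print(state()['position'],state()['t'])
s,p,d=snap('wrist','w2')
print(s['position'],state()['position'])
P=cloud('wrist',d,s)
hsv=cv2.cvtColor(p,cv2.COLOR_RGB2HSV)
m=np.zeros(d.shape,bool);m[110:215,235:270]=True
m&=(P[...,2]>.014)&(hsv[...,1]>80)
n,l,st,_=cv2.connectedComponentsWithStats(m.astype(np.uint8));m=l==1+st[1:,4].argmax()
Q=P[m];c=Q.mean(0);w,v=np.linalg.eigh(np.cov(Q[:,:2].T));print(m.sum(),c,v[:,1],np.sqrt(w*12))
ax=v[:,1]*np.sign(v[0,1]);t=Q[:,:2]@ax;u=Q[:,:2]@[-ax[1],ax[0]]
t0=(t.min()+t.max())/2;u0=(np.percentile(u,1)+np.percentile(u,99))/2
C=t0*ax+u0*np.array([-ax[1],ax[0]]);print('len',np.ptp(t),np.ptp(u),'C',C)
M=R.from_rotvec(s['orientation']).as_matrix()
print('shift tool',M.T@(np.array([C[0],C[1],.006])-s['position'])*100,'ang',np.degrees(np.arctan2(ax[1],ax[0])),np.degrees(np.arctan2(M[1,2],M[0,2])))
E
```

```text
[ 0.5337 -0.1978  0.2313] 3.2
[ 0.5337 -0.1978  0.2313] [ 0.5332 -0.1987  0.2312]
1287 [ 0.5432 -0.1947  0.0251] [-0.9782 -0.2076] [0.0214 0.1097]
len 0.12392211918778023 0.021253681456469664 C [ 0.5474 -0.1941]
shift tool [-0.0828 22.5267  1.4306] ang 11.979697978547865 12.432521984824264
```

```bash
cat >> h.py <<'E'
def roller(s,p,d,box,zmin=.014):
    P=cloud('wrist',d,s);hsv=cv2.cvtColor(p,cv2.COLOR_RGB2HSV)
    m=np.zeros(d.shape,bool);m[box[1]:box[3],box[0]:box[2]]=True
    m&=(P[...,2]>zmin)&(hsv[...,1]>80)
    n,l,st,_=cv2.connectedComponentsWithStats(m.astype(np.uint8));m=l==1+st[1:,4].argmax()
    Q=P[m];c=Q.mean(0);w,v=np.linalg.eigh(np.cov(Q[:,:2].T))
    ax=v[:,1]*np.sign(v[0,1]);t=Q[:,:2]@ax;u=Q[:,:2]@[-ax[1],ax[0]]
    return c,ax,np.sqrt(w*12),np.percentile(t,[.5,99.5])-c[:2]@ax,np.percentile(u,[1,99])-c[:2]@[-ax[1],ax[0]]
E
python3 -m handwheel '[[[0,5,0,0,8.5],[0,5,0,0,8.5],[0,5,0,0,8.5],[0,5,0,0,8.5]]]'
python3 - <<'E'
from h import *
np.set_printoptions(precision=4,suppress=True)
s,p,d=snap('wrist','w3');s2=state()
print(s['position'],s2['position'])
for r in tip_of('wrist','roller_mid')[:3]: print(r,atz('wrist',r['xy'],.016,s))
T,K=camT('wrist',s);print(proj('wrist',[.537,-.198,.02],s))
E
```

```text
t: 3.75
position: [0.5352, -0.1976, 0.1829]
orientation: [-1.303, 1.046, -1.05]
force: [0.4, -0.2, -0.1]
finger_gap: 0.085
[ 0.5352 -0.1976  0.1829] [ 0.5352 -0.1974  0.1829]
{'xy': [201.9, 325.9], 'conf': 0.97} [ 0.2993 -0.1791  0.016 ]
{'xy': [450.8, 60.8], 'conf': 0.88} [ 0.7035 -0.3813  0.016 ]
{'xy': [248.8, 169.9], 'conf': 0.86} [ 0.5408 -0.1961  0.016 ]
[249.7105 174.0562]
```

View pics/w3.png

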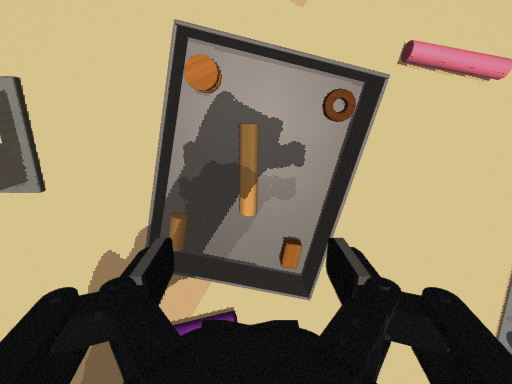

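The roller spans columns 240–258 and rows 123–216, centred near (249,170), and stands upright in the image.

```bash
python3 - <<'E'
from h import *
np.set_printoptions(precision=4,suppress=True)
s=state();d=np.load('pics/w3.npy');p=cv2.imread('pics/w3.png')[:,:,::-1]
r=roller(s,np.ascontiguousarray(p),d,(230,112,270,226));print(r)
c=r[0][:2]
M=R.from_rotvec(s['orientation']).as_matrix()
print('shift tool',M.T@(np.array([c[0],c[1],.006])-s['position'])*100,'ang',np.degrees(np.arctan2(r[1][1],r[1][0])),np.degrees(np.arctan2(M[1,2],M[0,2])),s['position'])
E
```

```text
(array([ 0.544 , -0.1937,  0.0249]), array([0.9774, 0.2115]), array([0.0214, 0.1098]), array([-0.0578,  0.0509]), array([-0.0107,  0.0108]))
shift tool [-0.167  17.67    0.9027] ang 12.208319902293123 12.458729270820035 [ 0.5351 -0.1972  0.1827]
```

```bash
python3 -m handwheel '[[[-0.1,3,0.3,0,6],[-0.15,7,0.6,0,6],[-0.15,11,0.6,0,6],[-0.15,14.5,0.6,0,6],[-0.15,16.5,0.6,0,6],[-0.15,17.5,0.6,0,6],[-0.15,17.5,0.6,0,6],[-0.15,17.5,0.6,0,1],[-0.15,17.5,0.6,0,1],[-0.15,17.5,0.6,0,1],[-0.15,17.5,0.6,0,1],[-0.15,17.5,0.6,0,1]]]' 40
python3 - <<'E'
from h import *
s,p,d=snap('wrist','w4');print(s['position'],s['finger_gap'],s['force'],s['t'])
E
```

```text
t: 5.35
position: [0.5406, -0.1942, 0.0074]
orientation: [-1.304, 1.046, -1.049]
force: [-0.8, 0.5, 5.5]
finger_gap: 0.0206
[ 0.54057367 -0.19417834  0.00740605] 0.020578983615182525 [-0.75276701  0.46074578  5.488835  ] 5.35
```

View pics/w4.png

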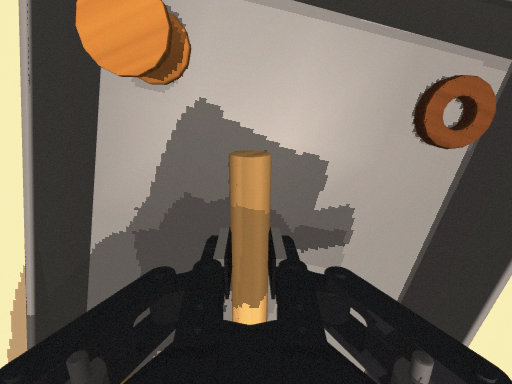

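The roller is between the pads in line with the tool (gap 20.6 mm). Next I'll lift it.

```bash
python3 -m handwheel '[[[0,-1,0,0,1],[0,-4,0,0,1],[0,-8,0,0,1],[0,-12,0,0,1],[0,-15,0,0,1],[0,-17,0,0,1],[0,-17,0,0,1]]]' 40
python3 - <<'E'
from h import *
s,p,d=snap('wrist','w5');print(s['position'],s['finger_gap'],s['force'],s['t'],s['joints'])
M=R.from_rotvec(s['orientation']).as_matrix();print(M)
y=np.array([-.205,.979,0]);x=np.array([.979,.205,0]);y/=np.linalg.norm(y);x/=np.linalg.norm(x)
c=np.array([.475,.1344,.06]);print(c+.014*y, M.T@(c+.014*y-s['position'])*100)
E
```

```text
t: 6.28
position: [0.5408, -0.1942, 0.1782]
orientation: [-1.303, 1.044, -1.05]
force: [-0.7, 0.4, -1.2]
finger_gap: 0.0205
[ 0.54083448 -0.19419609  0.17822191] 0.020460656118903246 [-0.68101791  0.3873233  -1.1777776 ] 6.275 [ 0.28627486  0.47018527 -0.02760931  1.99882638  0.02031172  0.66884453
 -1.10724469]
[[ 0.2160564   0.00383203  0.97637337]
 [-0.976379   -0.00111658  0.21606202]
 [ 0.00191815 -0.99999203  0.00350027]]
[0.47213067 0.14810281 0.06      ] [-34.92841252  11.75754863   0.64634117]
```

View pics/w5.png

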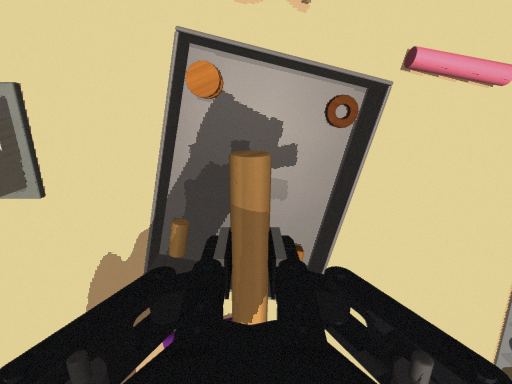

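Roller held and in line, with all the other parts still in the bin. I'll swing to a raised hover over the stand, turning about 89°.

```bash
python3 -m handwheel '[[[-1,-2,0,0,1],[-4,-4,0,-0.15,1],[-8,-6,0,-0.3,1],[-12,-7,0.2,-0.45,1],[-16,-7,0.4,-0.6,1],[-20,-7,0.5,-0.76,1],[-24,-7,0.6,-0.92,1],[-28,-7,0.6,-1.08,1],[-31,-7,0.6,-1.24,1],[-33.5,-7,0.6,-1.4,1],[-34.6,-7,0.6,-1.52,1],[-34.9,-7,0.6,-1.56,1]]]' 40
python3 -m handwheel '[[[0,0,0,0,1],[0,0,0,0,1],[0,0,0,0,1],[0,0,0,0,1]]]' 40
python3 - <<'E'
from h import *
np.set_printoptions(precision=4,suppress=True)
s,p,d=snap('wrist','w6');print(s['position'],s['finger_gap'],s['t'],s['joints'],state()['position'])
print(R.from_rotvec(s['orientation']).as_matrix())
np.save('pics/w6s.npy',np.r_[s['position'],s['orientation']])
for l in('cradle','fixed_plate','sliding_plate','knob'):
    for r in tip_of('wrist',l)[:2]: print(l,r['conf'],r['xy'],atz('wrist',r['xy'],.085 if l=='knob' else .06,s))
E
```

```text
t: 7.82
position: [0.4695, 0.1492, 0.2464]
orientation: [-1.565, -0.164, 0.166]
force: [-0.0, -0.2, 0.1]
finger_gap: 0.0205
t: 8.32
position: [0.4704, 0.1478, 0.2463]
orientation: [-1.565, -0.162, 0.162]
force: [-0.4, -0.2, -0.2]
finger_gap: 0.0205
[0.4704 0.1478 0.2463] 0.020466370920566718 8.325 [ 0.0058  0.315  -0.4987  2.0903  0.2116  0.784  -0.4169] [0.4704 0.1479 0.2463]
[[ 0.9788 -0.0001 -0.2047]
 [ 0.2047 -0.0002  0.9788]
 [-0.0001 -1.     -0.0002]]
sliding_plate 0.55 [253.2, 98.4] [0.4569 0.2334 0.06  ]
knob 0.56 [310.4, 55.7] [0.5063 0.2858 0.085 ]
```

View pics/w6.png

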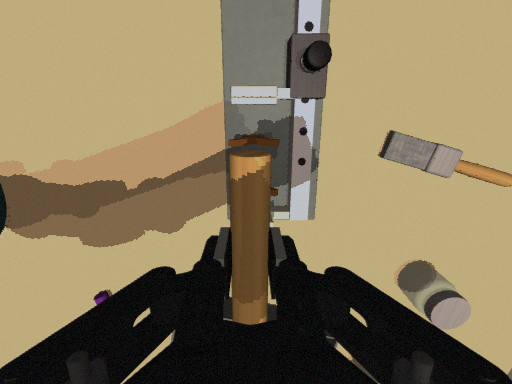

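The wrist view from above the stand shows the knob at (316,54), sliding plate at (255,95), V block at (254,142) and rail on the right. The roller is held along the stand. I'll fit the stand frame from the depth.

```bash
python3 - <<'E'
from h import *
np.set_printoptions(precision=4,suppress=True)
a=np.load('pics/w6s.npy');s=dict(position=a[:3],orientation=a[3:])
d=np.load('pics/w6.npy');P=cloud('wrist',d,s)
def rep(nm,box,z0,z1):
    Q=P[box[1]:box[3],box[0]:box[2]].reshape(-1,3);Q=Q[(Q[:,2]>z0)&(Q[:,2]<z1)]
    w,v=np.linalg.eigh(np.cov(Q[:,:2].T));ax=v[:,1];ax=ax*np.sign(ax[np.abs(ax).argmax()])
    t=(Q[:,:2]-Q.mean(0)[:2])@ax;u=(Q[:,:2]-Q.mean(0)[:2])@[-ax[1],ax[0]]
    tm=np.percentile(t,[1,99]);um=np.percentile(u,[1,99])
    print(nm,len(Q),Q.mean(0),'ctr',Q.mean(0)[:2]+ax*tm.mean()+np.array([-ax[1],ax[0]])*um.mean(),'ax',ax,np.degrees(np.arctan2(ax[1],ax[0])),np.ptp(tm),np.ptp(um))
rep('splate',(225,80,286,110),.078,.095)
rep('rail',(285,100,325,225),.030,.042)
rep('rail2',(285,0,325,35),.030,.042)
rep('knob',(295,35,338,75),.088,.11)
rep('base',(215,0,335,130),-.002,.02)
rep('V',(222,130,290,150),.055,.08)
rep('sleeve',(285,30,332,102),.045,.058)
print(P[53,318],P[142,232],P[142,277])
# roller in hand
rep('roller',(228,150,275,225),.2,.3)
# side/top knob/fixed plate clouds
for n in('top','side'):
    P=cloud(n,np.load(f'pics/{n}1.npy'))
    m=(P[...,2]>.076)&(P[...,2]<.094)&(P[...,1]>0.03)&(P[...,1]<.33)&(P[...,0]>.38)&(P[...,0]<.58)
    Q=P[m]
    y=np.array([-.2047,.9788]);x=np.array([.9788,.2047])
    q=np.c_[Q[:,:2]@x,Q[:,:2]@y]
    for lo,hi in((.0,.1),(.1,.27)):
        k=q[(q[:,1]-.475*-.2047>lo)&(q[:,1]-.475*-.2047<hi)]
        if len(k): print(n,len(k),'x',np.percentile(k[:,0],[2,50,98]),'y',np.percentile(k[:,1],[2,50,98]))
E
```

```text
splate 860 [0.4562 0.236  0.0868] ctr [0.4564 0.2359] ax [0.9767 0.2145] 12.387892220131322 0.048437601703256866 0.0183977460118826
rail 2433 [0.5363 0.17   0.0366] ctr [0.5374 0.1657] ax [-0.2022  0.9793] 101.66813398449976 0.16083488831828935 0.026706149347340197
rail2 764 [0.5011 0.3356 0.0365] ctr [0.5013 0.3354] ax [-0.2336  0.9723] 103.5063232699533 0.03248531572999112 0.025729650790671646
knob 609 [0.511  0.2856 0.0978] ctr [0.5116 0.286 ] ax [0.5899 0.8074] 53.84747020835296 0.02373551670077747 0.023280947244078573
base 10384 [0.4614 0.2799 0.0087] ctr [0.4761 0.2743] ax [-0.6366  0.7712] 129.53924400932104 0.1916746858607874 0.1886204108336101
V 249 [0.4671 0.1841 0.0641] ctr [0.4672 0.1839] ax [0.9772 0.2122] 12.251341930239715 0.06064546585011821 0.008040636036119039
sleeve 1852 [0.51   0.2775 0.051 ] ctr [0.5103 0.2806] ax [-0.2997  0.954 ] 107.437560224639 0.0699636277005575 0.04976550487933355
[0.5106 0.2868 0.0989] [0.4424 0.1798 0.0707] [0.4952 0.1906 0.0689]
roller 3027 [0.4627 0.1849 0.2625] ctr [0.463  0.1831] ax [-0.2067  0.9784] 101.92897729235742 0.03646400734795465 0.02125205436222799
top 110 x [0.4701 0.4939 0.5175] y [-0.0292 -0.0204 -0.0114]
top 134 x [0.4686 0.496  0.5602] y [0.1291 0.1398 0.1698]
side 115 x [0.4691 0.4929 0.5185] y [-0.0317 -0.0267 -0.0103]
side 125 x [0.4687 0.5021 0.5677] y [0.1282 0.1389 0.1708]
```

```bash
python3 - <<'E'
from h import *
np.set_printoptions(precision=4,suppress=True)
a=np.load('pics/w6s.npy');s=dict(position=a[:3],orientation=a[3:])
d=np.load('pics/w6.npy');P=cloud('wrist',d,s)
y=np.array([-.208,.978])
for c in(245,250,255):
  for r in range(146,166,2): print(c,r,P[r,c],'rel y',(P[r,c,:2]-s['position'][:2])@y) if P[r,c,2]>.2 else 0
E
```

```text
245 150 [0.4569 0.2005 0.2471] rel y 0.0543335282356614
245 152 [0.457  0.2004 0.2532] rel y 0.05422118652140072
245 154 [0.4571 0.2005 0.2597] rel y 0.05428028651670823
245 156 [0.4572 0.2002 0.2635] rel y 0.05395839105172543
245 158 [0.4574 0.1993 0.2636] rel y 0.053000354501295234
245 160 [0.4576 0.1985 0.2645] rel y 0.05220295519856532
245 162 [0.4578 0.1976 0.2647] rel y 0.051278100621611436
245 164 [0.458  0.1965 0.2641] rel y 0.05017798842055493
250 150 [0.4596 0.2009 0.2461] rel y 0.054172246859612874
250 152 [0.4596 0.2009 0.2527] rel y 0.05413713253171632
250 154 [0.4596 0.2009 0.2587] rel y 0.05410936463981136
250 156 [0.4596 0.2006 0.2631] rel y 0.05386616531060899
250 158 [0.4597 0.2    0.2647] rel y 0.05320348589708712
250 160 [0.4599 0.1991 0.2653] rel y 0.05233774680485226
250 162 [0.4601 0.1983 0.2659] rel y 0.05150689057062585
250 164 [0.4603 0.1974 0.2662] rel y 0.050609244787892915
255 150 [0.4622 0.2015 0.2462] rel y 0.054176048551325594
255 152 [0.4621 0.2013 0.2523] rel y 0.054060618433971176
255 154 [0.462  0.2015 0.2594] rel y 0.054216829292806225
255 156 [0.4619 0.2012 0.2635] rel y 0.05393101470433693
255 158 [0.4621 0.2004 0.2644] rel y 0.05313595533930035
255 160 [0.4623 0.1994 0.2643] rel y 0.05215496241862037
255 162 [0.4625 0.1985 0.2646] rel y 0.05123194502858541
255 164 [0.4627 0.1976 0.2649] rel y 0.0503230579485946
```

```bash
python3 -m handwheel '[[[0.4,3,0.2,0,1],[0.4,8,0.25,0,1],[0.4,12,0.25,0,1],[0.4,14,0.25,0,1],[0.4,14,0.25,0,1],[0.4,14,0.25,0,1]]]' 40
python3 - <<'E'
from h import *
np.set_printoptions(precision=4,suppress=True)
s,p,d=snap('wrist','w7');print(s['position'],s['t'],R.from_rotvec(s['orientation']).as_matrix())
x=np.array([.978,.208]);y=np.array([-.208,.978]);q=s['position'][:2];print('in cradle',q@x-.495,q@y-.0364)
s,p,d=snap('side','s7');cv2.imwrite('pics/s7c.png',cv2.resize(p[110:220,150:290,::-1],None,fx=5,fy=5,interpolation=cv2.INTER_CUBIC))
E
```

```text
t: 9.32
position: [0.4744, 0.1518, 0.107]
orientation: [-1.564, -0.164, 0.162]
force: [-0.2, -0.1, -0.3]
finger_gap: 0.0204
[0.4744 0.1518 0.107 ] 9.325 [[ 0.9786  0.0012 -0.2056]
 [ 0.2056  0.0006  0.9786]
 [ 0.0013 -1.      0.0004]]
in cradle 0.0005198921408453572 0.013438240590404618
```

View pics/w7.png

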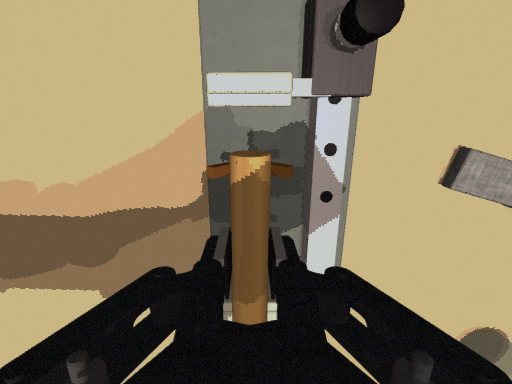

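View pics/s7c.png

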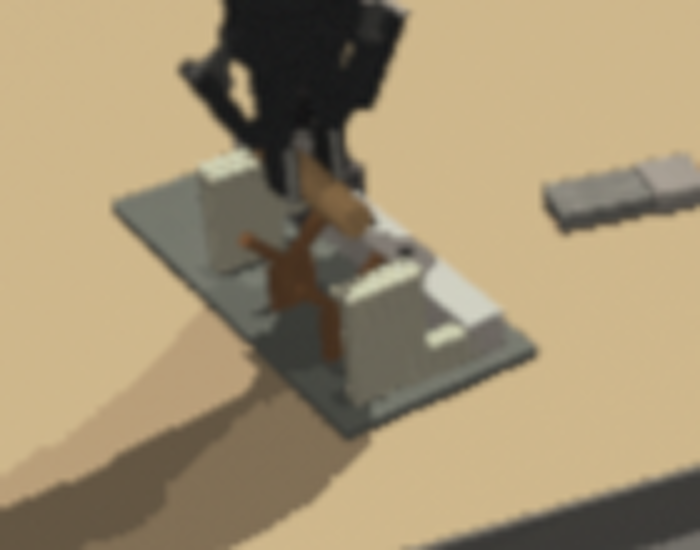

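The roller lies centred over the V block (block spans columns 207–293, roller centre 250) and clears both plates. I'll lower it and release.

```bash
python3 -m handwheel '[[[0,2,0,0,1],[0,4,0,0,1],[0,5,0,0,1],[0,5.4,0,0,1],[0,5.4,0,0,1],[0,5.4,0,0,1]]]' 40
python3 -m handwheel '[[[0,0,0,0,2.8],[0,0,0,0,3.5],[0,0,0,0,4.5],[0,0,0,0,4.5],[0,-2,0,0,4.5],[0,-6,0,0,4.5],[0,-9,0,0,4.5],[0,-9,0,0,4.5],[0,-9,0,0,4.5]]]' 40
python3 - <<'E'
from h import *
np.set_printoptions(precision=4,suppress=True)
s,p,d=snap('wrist','w8');print(s['position'],s['t'],s['finger_gap'])
np.save('pics/w8s.npy',np.r_[s['position'],s['orientation']])
s2,p,d=snap('side','s8');cv2.imwrite('pics/s8c.png',cv2.resize(p[110:220,150:290,::-1],None,fx=5,fy=5,interpolation=cv2.INTER_CUBIC))
E
```

```text
t: 10.18
position: [0.4742, 0.1517, 0.0528]
orientation: [-1.564, -0.164, 0.161]
force: [1.2, 1.0, -0.6]
finger_gap: 0.0203
t: 11.3
position: [0.4733, 0.151, 0.1418]
orientation: [-1.565, -0.162, 0.163]
force: [-0.4, -0.4, -0.6]
finger_gap: 0.0451
[0.4733 0.151  0.1418] 11.3 0.045079889700549124
```

View pics/w8.png

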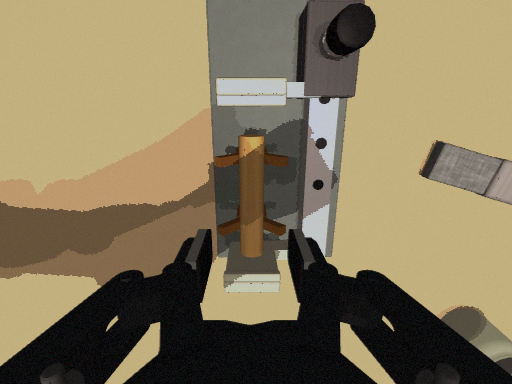

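View pics/s8c.png

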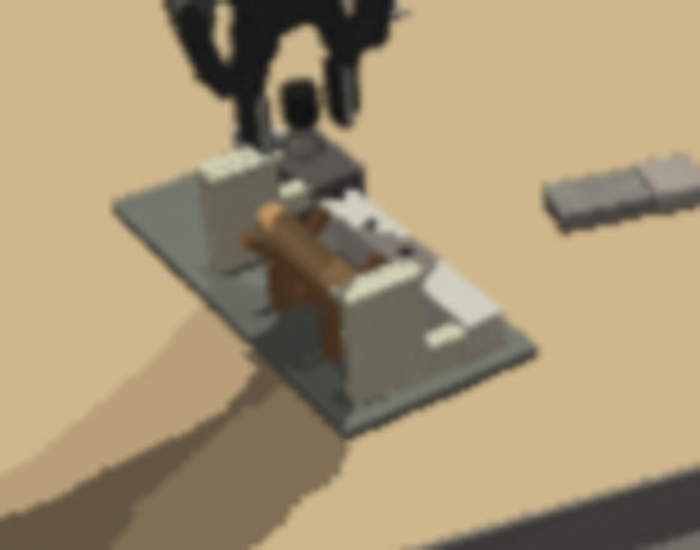

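The roller lies in both V blocks (columns 239–265, rows 136–256) between the two plates. Next I'll check its height and y position, and re-measure the knob.

```bash
python3 - <<'E'
from h import *
np.set_printoptions(precision=4,suppress=True)
a=np.load('pics/w8s.npy');s=dict(position=a[:3],orientation=a[3:])
d=np.load('pics/w8.npy');P=cloud('wrist',d,s);p=cv2.imread('pics/w8.png')
x=np.array([.978,.208]);y=np.array([-.208,.978])
def rep(nm,box,z0,z1):
    Q=P[box[1]:box[3],box[0]:box[2]].reshape(-1,3);Q=Q[(Q[:,2]>z0)&(Q[:,2]<z1)]
    X=Q[:,:2]@x-.495;Y=Q[:,:2]@y-.0364
    print(nm,len(Q),'x',np.percentile(X,[2,98]),np.mean(X),'y',np.percentile(Y,[1,99]),np.mean(Y),'z',np.percentile(Q[:,2],[5,50,95]))
rep('knob',(315,0,385,60),.092,.105)
rep('roller',(236,130,268,260),.062,.08)
rep('splate',(212,72,290,110),.08,.095)
rep('rail',(300,100,348,230),.03,.042)
v,u=np.nonzero((P[...,2]>.066)&(P[...,2]<.08)&(np.abs(P[...,:2]@x-.495)<.004))
for l in(-1,1):
    Q=P[v,u];Y=Q[:,:2]@y-.0364
    k=np.abs(Y-(.014+l*.04))<.006;Q=Q[k];print('x at',l,(Q[:,:2]@x-.495).mean(),k.sum(),Q[:,2].max())
M=R.from_rotvec(s['orientation']).as_matrix()
K=x*.56+y*(.0364+.137);print('knob',K,M.T@(np.array([*K,.085])-s['position'])*100)
E
```

```text
knob 1564 x [0.0531 0.0758] 0.06411702124044602 y [0.1251 0.1487] 0.136802926115436 z [0.0952 0.0983 0.0996]
roller 2888 x [-0.0096  0.0106] 0.0005368763742793226 y [-0.0405  0.0672] 0.01693601196491727 z [0.064  0.07   0.0719]
splate 2007 x [-0.0232  0.0241] 0.000584353997252164 y [0.0907 0.1092] 0.09991728034308654 z [0.0852 0.087  0.0885]
rail 3717 x [0.0525 0.078 ] 0.06487670201674992 y [-0.0296  0.0944] 0.03695770885272451 z [0.0352 0.0367 0.0378]
x at -1 -7.666783628945856e-05 97 0.07374240877701485
x at 1 0.00013579949221320152 141 0.07319427074663848
knob [0.5116 0.2861] [ 6.5323  5.6719 12.4333]
```

Measured in the cradle frame, the roller is at x≈0, y≈+13.4 mm with its top near 71 mm, so it is seated. The knob is at (+64.5, +137) with its top at 98 mm, matching the spec. Now to the knob.

```bash
python3 -m handwheel '[[[1,0,3,0,6.5],[3,0,7,0,6.5],[5,0,11,0,6.5],[6.5,0,12.4,0,6.5],[6.5,0,12.4,0,6.5],[6.5,0,12.4,0,6.5],[6.5,0,12.4,0,6.5]]]' 40
python3 - <<'E'
from h import *
np.set_printoptions(precision=4,suppress=True)
s,p,d=snap('wrist','w9');print(s['position'],s['t'],s['finger_gap'])
x=np.array([.978,.208]);y=np.array([-.208,.978]);q=s['position'][:2];print('in cradle',q@x-.495,q@y-.0364)
s2,p,d=snap('side','s9');cv2.imwrite('pics/s9c.png',cv2.resize(p[90:200,150:290,::-1],None,fx=5,fy=5,interpolation=cv2.INTER_CUBIC))
E
```

```text
t: 12.28
position: [0.5111, 0.2842, 0.1418]
orientation: [-1.567, -0.16, 0.163]
force: [0.1, 0.6, 0.3]
finger_gap: 0.0654
[0.5111 0.2842 0.1418] 12.275 0.06539408327253593
in cradle 0.06401701946786142 0.13524378325682102
```

View pics/w9.png

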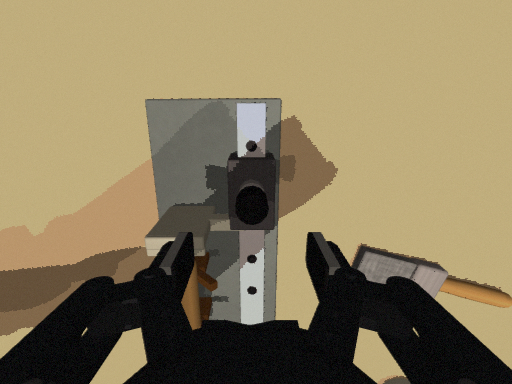

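View pics/s9c.png

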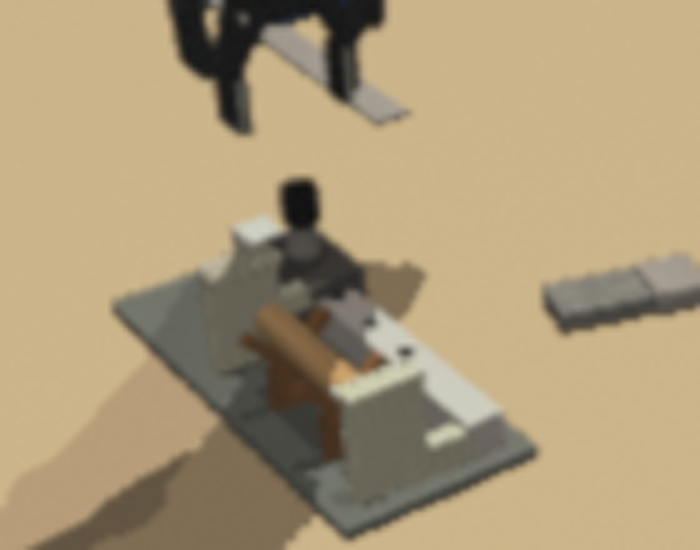

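The knob is midway between the fingers (column 252). I'll descend and grip it.

```bash
python3 -m handwheel '[[[0,2,0.1,0,5],[0,5,0.1,0,5],[0,7,0.1,0,5],[0,7.6,0.1,0,5],[0,7.6,0.1,0,5],[0,7.6,0.1,0,2],[0,7.6,0.1,0,2],[0,7.6,0.1,0,1],[0,7.6,0.1,0,1],[0,7.6,0.1,0,1]]]' 50
python3 - <<'E'
from h import *
np.set_printoptions(precision=4,suppress=True)
s,p,d=snap('wrist','w10');print(s['position'],s['t'],s['finger_gap'],s['force'])
x=np.array([.978,.208]);y=np.array([-.208,.978]);q=s['position'][:2];print('in cradle',q@x-.495,q@y-.0364)
E
```

```text
t: 13.62
position: [0.512, 0.2875, 0.0674]
orientation: [-1.564, -0.163, 0.161]
force: [-0.7, -0.9, 6.0]
finger_gap: 0.0248
[0.512  0.2875 0.0674] 13.625 0.024787840375823943 [-0.7158 -0.9358  5.9984]
in cradle 0.06554460661714556 0.13822955546711396
```

View pics/w10.png

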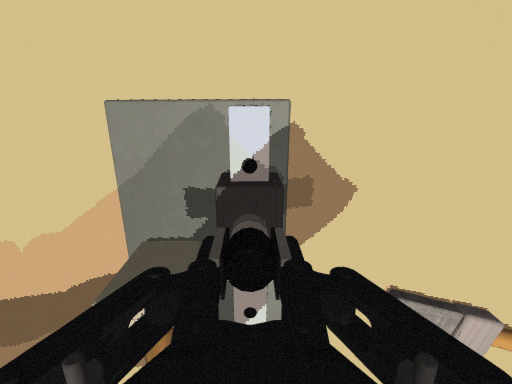

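The knob is gripped (gap 24.8 mm). Next: lift about 12.5 mm.

```bash
python3 -m handwheel '[[[0,-0.4,0,0,1],[0,-0.9,0,0,1],[0,-1.3,0,0,1],[0,-1.5,0,0,1],[0,-1.5,0,0,1],[0,-1.5,0,0,1]]]' 50
python3 - <<'E'
from h import *
np.set_printoptions(precision=4,suppress=True)
s,p,d=snap('wrist','w11');print(s['position'],s['t'],s['finger_gap'],s['force'])
P=cloud('wrist',d,s);Q=P[245:275,235:265].reshape(-1,3);print('knob top',np.percentile(Q[:,2],[5,50,95]))
a=np.load('pics/w10.npy');
x=np.array([.978,.208]);y=np.array([-.208,.978]);q=s['position'][:2];print('in cradle',q@x-.495,q@y-.0364)
s2,p,d=snap('side','s11');cv2.imwrite('pics/s11c.png',cv2.resize(p[110:210,150:290,::-1],None,fx=5,fy=5,interpolation=cv2.INTER_CUBIC))
E
```

```text
t: 14.42
position: [0.5119, 0.2873, 0.0812]
orientation: [-1.564, -0.163, 0.162]
force: [1.9, 2.0, -6.7]
finger_gap: 0.0245
[0.5119 0.2873 0.0812] 14.425 0.024503607793408665 [ 1.9304  2.0066 -6.7145]
knob top [0.1088 0.112  0.1131]
in cradle 0.06537268106851424 0.13815324250284977
```

View pics/w11.png

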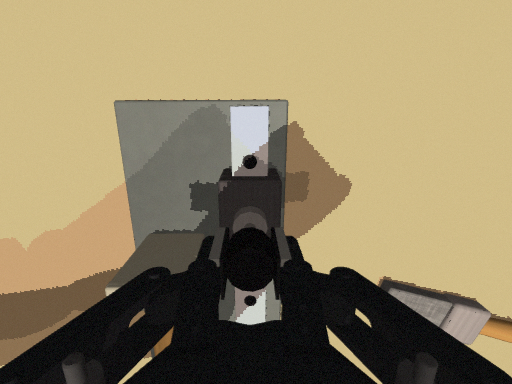

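View pics/s11c.png

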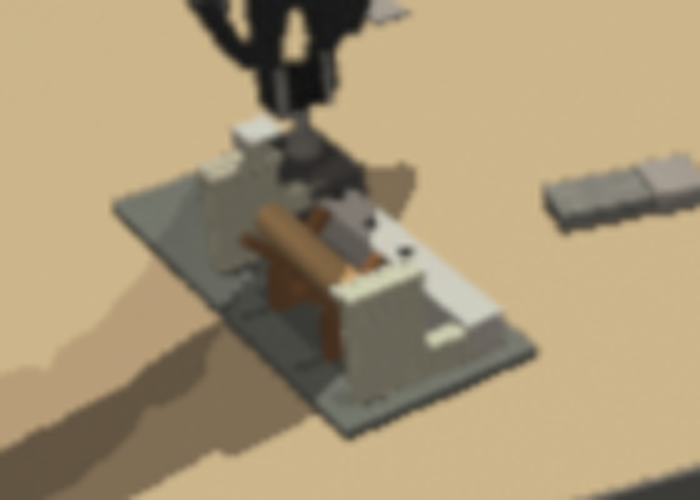

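The knob top went from 98 to 112 mm with a 6.7 N spring pull, so the pin is out. Now slide 40 mm toward the roller.

```bash
python3 -m handwheel '[[[0,0,-0.3,0,1],[0,0,-0.8,0,1],[0,0,-1.4,0,1],[0,0,-2,0,1],[0,0,-2.6,0,1],[0,0,-3.1,0,1],[0,0,-3.5,0,1],[0,0,-3.8,0,1],[0,0,-4,0,1],[0,0,-4,0,1],[0,0,-4,0,1]]]' 50
python3 - <<'E'
from h import *
np.set_printoptions(precision=4,suppress=True)
s,p,d=snap('wrist','w12');print(s['position'],s['t'],s['finger_gap'],s['force'])
P=cloud('wrist',d,s);Q=P[245:275,235:265].reshape(-1,3);print('knob top',np.percentile(Q[:,2],[5,50,95]))
x=np.array([.978,.208]);y=np.array([-.208,.978]);q=s['position'][:2];print('in cradle',q@x-.495,q@y-.0364)
s2,p,d=snap('side','s12');cv2.imwrite('pics/s12c.png',cv2.resize(p[110:210,150:290,::-1],None,fx=5,fy=5,interpolation=cv2.INTER_CUBIC))
E
```

```text
t: 15.9
position: [0.5203, 0.2477, 0.0813]
orientation: [-1.565, -0.163, 0.162]
force: [5.1, 2.1, -7.3]
finger_gap: 0.0247
[0.5203 0.2477 0.0813] 15.9 0.02473438512473482 [ 5.1097  2.1339 -7.2671]
knob top [0.1089 0.1122 0.1133]
in cradle 0.0653469875115138 0.09766515159262588
```

View pics/w12.png

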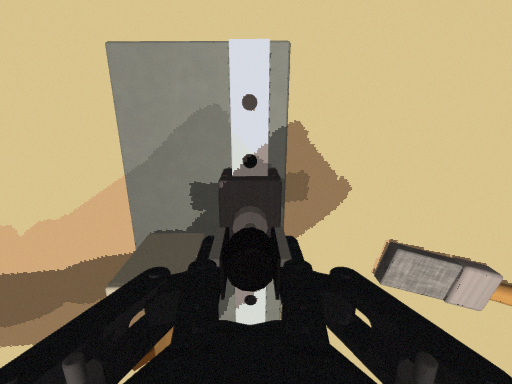

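View pics/s12c.png

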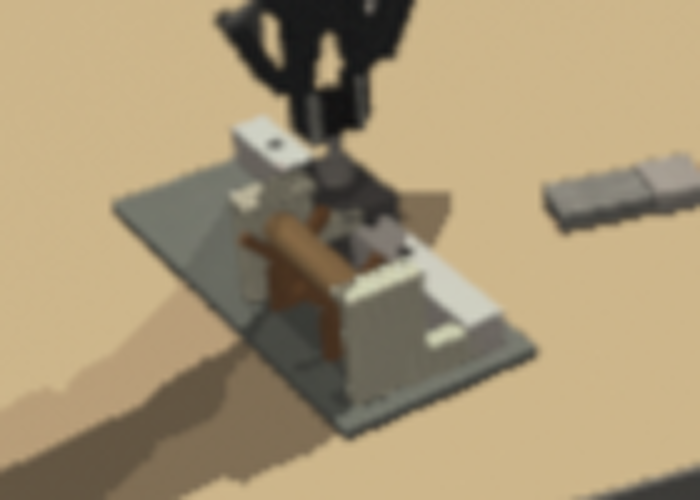

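The sleeve moved about 40.4 mm (the hole pattern in the image looks the same, shifted one pitch), and both plates are over the roller's ends. Next I'll lower the pin.

```bash
python3 -m handwheel '[[[0,0.3,0.03,0,1],[0,0.6,0.03,0,1],[0,0.9,0.03,0,1],[0,1.2,0.03,0,1],[0,1.4,0.03,0,1],[0,1.5,0.03,0,1],[0,1.5,0.03,0,1],[0,1.5,0.03,0,1]]]' 50
python3 - <<'E'
from h import *
np.set_printoptions(precision=4,suppress=True)
s,p,d=snap('wrist','w13');print(s['position'],s['t'],s['finger_gap'],s['force'])
P=cloud('wrist',d,s);Q=P[245:275,235:265].reshape(-1,3);print('knob top',np.percentile(Q[:,2],[5,50,95]))
x=np.array([.978,.208]);y=np.array([-.208,.978]);q=s['position'][:2];print('in cradle',q@x-.495,q@y-.0364)
s2,p,d=snap('side','s13');cv2.imwrite('pics/s13c.png',cv2.resize(p[110:210,150:290,::-1],None,fx=5,fy=5,interpolation=cv2.INTER_CUBIC))
P=cloud('side',d);m=P[...,2]>.06
X=P[...,:2]@x-.495;Y=P[...,:2]@y-.0364
k=m&(P[...,2]<.078)&(abs(X)<.011)&(abs(Y)<.055);print('roller side',k.sum(),X[k].mean(),np.percentile(Y[k],[1,99]),np.percentile(P[k][:,2],[50,95]))
k=(P[...,2]>.08)&(P[...,2]<.092)&(abs(X)<.027)&(Y<.1)
for a,b in((-.1,0),(0,.1)):
    kk=k&(Y>a)&(Y<b);print('plate',kk.sum(),np.percentile(Y[kk],[2,98]))
E
```

```text
t: 17.0
position: [0.5202, 0.2481, 0.0674]
orientation: [-1.565, -0.163, 0.162]
force: [3.4, 0.2, 5.7]
finger_gap: 0.0249
[0.5202 0.2481 0.0674] 17.0 0.024944276361832756 [3.4218 0.1603 5.687 ]
knob top [0.0946 0.0984 0.0995]
in cradle 0.06540622809848307 0.09806641867269951
roller side 115 -0.0038013509766446235 [-0.0269  0.0519] [0.0689 0.0715]
plate 98 [-0.0692 -0.0486]
plate 85 [0.0491 0.0701]
```

View pics/w13.png

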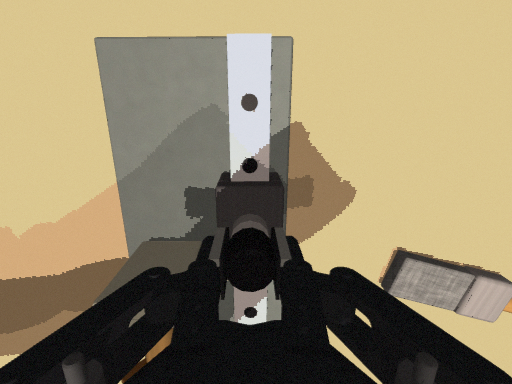

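View pics/s13c.png

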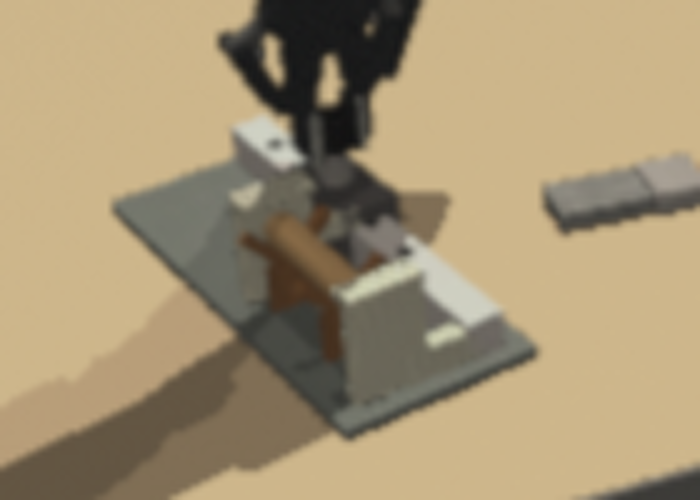

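The pin is fully down: TCP z is 67.4 mm and the knob top 98.4 mm, both as at the start. The sleeve has travelled 40 mm, and the roller is under both lips. Handing in.

```bash
python3 - <<'E'
from h import *
s,p,d=snap('top','t14')
print(sign_off());print(state()['finger_gap'])
E
```

```text
the job is handed in; nothing more can be done
None
the job is handed in; nothing more can be done
```

View pics/t14.png

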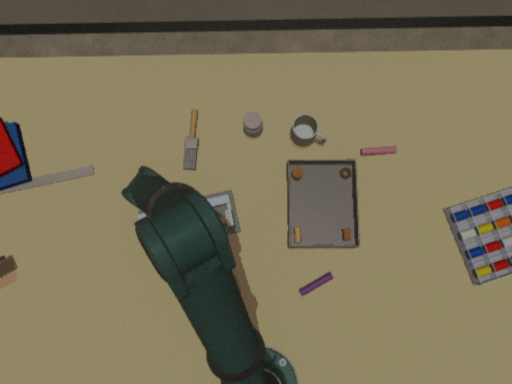

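The roller is in the V cradle, the pin is down in the next hole, and I handed the job in still gripping the knob, at about 17 s on the robot's clock. `sign_off()` gives no verdict, so the points below are my own measurements.

- **Roller laid down:** I took it from the bin and released it in the V cradle. It measured about y = +13 mm and x = 0 in the cradle's axes, with its top at about 71 mm.
- **Plunger and sleeve:** I gripped the knob and lifted it about 13 mm, against a pull of about 7 N. The sleeve then moved about 40 mm, and I lowered the pin.
- **Pin engaged:** the knob top is back at 98.4 mm and the TCP height at 67.4 mm, both as before the lift. The grip gap was 24.9 mm at 50 N.
- **End plates:** the top surfaces of both plates lie about 49 to 70 mm either side of the cradle point, so both lips cover the roller's ends.
- **Other things:** the last top view shows the four other parts still in the bin and the mug, jar and brush in place.

Two checks are weaker or disagreed:
- **Final roller position:** in the side view the arm hid part of the roller and only one end gave a reading, at about +52 mm. I inferred its position along the cradle from the plates rather than measuring it. The same view put its x at −3.8 mm. I took that as the camera seeing only one flank, since the V blocks centre it and it read 0 before the slide.
- **Trained networks:** they often rated the purple and pink rods above the real roller, so I picked it by its place in the bin.

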